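Fit up a lap joint: tuck the angle strip under the hinged cover plate and hold it down

ROBOT

A 6-joint arm with a two-finger parallel gripper is mounted at the origin on the work surface. World frame = base frame: x ahead of the robot, y to its left, z up, the work surface at z = 0. Lengths are in m, angles in rad, forces in N, time in s.
With the tool pointing down it reaches from about 0.275 to 0.85 m from the base axis. Payload 19 kg.
Tool frame: the origin (TCP) lies at the very end of the fingers, on their centre line; the grasp point (between the pads) lies 19 mm behind it; z points along the fingers, y is the direction in which the jaws open and shut (so a half turn about z gives the same grasp; the last joint's range is limited). The gripper opens to 85 mm and grips with 20 to 120 N. Pads are 22 mm wide; open, the fingers measure 114 mm over their backs; the gripper's body (76 mm by 85 mm) begins 54 mm behind the grasp point. The pads swing forward as they close: fully open they stand 13 mm farther back than shut.
Start: joints at [-1.479, 0.15, 1.437, -0, 1.554, -0.134], TCP at [0.129, -0.56, 0.231] pointing down, gripper open.
Joint ranges: [-2.8, 2.8], [-0.68, 2.1], [0.12, 2.68], [-1.39, 4.53], [0.16, 2.79], [-2.81, 2.81]. Speed limits (rad/s): [1.89, 1.89, 2.22, 3.01, 3.01, 3.01].

INTERFACE

Orientations are given as a rotation vector (axis times angle).
In Python, from plant import manip gives the robot as it stands. The module is installed in compiled form; this text tells all that it offers.
- The arm moves only by the tool servo_tool, never from a script. Its argument "moves" is text: rows parted by semicolons, each of 7 numbers parted by spaces: the turn, a rotation vector about the tool's x, y, z in rad, then the shift along the tool's x, y, z in mm, then the gripper command: -1 is fully open, 1 is shut, values between are in proportion. A call has 1 to 12 rows; each row shifts and turns the commanded pose from where the row before left it, along the tool's axes as they then stand; what a row does not reach is not made up. A row lasts 1/12 s, in which the tool goes at most 41.7 mm and 7.16 degrees, less where a joint would pass 70% of its speed; a pose out of reach is approached as far as the arm can. A call is refused whole if a number of a shift passes 41.7 or a number of a turn 0.125, either way. A call with a gripper value outside its range is refused whole. The fingers move at their own pace and stop on an object; "force" is the grip in N (left out, the last holds). Time passes only in rows, so rows that do not move let the fingers close. It gives the time, the measured TCP pose, the force and the opening at its end, in the units of the state.
- manip.sense(): the state, without advancing time (a new reading comes with each control period).
- manip.snapshot(name): name is "scene" or "side" or "wrist"; returns a dict with "pixels" (384x512x3 uint8, blue, green, red), "fx", "fy", "cx", "cy" (pixels), "k1" (the pictures are not rectified: a ray, as slopes to the right and down, at radius r is drawn at 1 + k1 r^2 times it, then the intrinsics apply), "rvec" (rotation vector, rad) and "tvec" (3), from world to camera coordinates, as OpenCV has them. Camera axes: x right, y down, z forward; pixel columns grow to the right and rows downward; lengths in m; the calibration is good to about 2 mm. A picture is of the moment at which its call begins. There is no depth.
- manip.hand_in(): hands the job in, once; it reports no verdict.
The state is a dict: "time_s": time; "joint_positions": joint angles; "dq": joint speeds; "joint_torque": joint torques, N m; "tool_pos": TCP position; "eef_rot": TCP orientation; "ft_force": force on the tool from outside, world axes, zero at the start; "wrist_torque": the same for the moment, N m; "width": opening from 0.0 (shut) to 1.0 (fully open).
Only numpy, scipy, OpenCV 4.12 (cv2) and the standard library are available. Lean on these libraries where they do the work, as an engineer would, in place of code of your own. Each camera call takes 0.05 s, during which the arm holds its last target. There are 200 camera calls.

TASK

Fit up a lap joint on the welding table: pick up the loose steel angle strip by its upright leg and tuck the free edge of its flat flange under the cover plate of the lap jig, without lifting that plate, until the edge is fully home against the stop bar underneath and square to it. Finish while holding: keep the strip pressed flat on the jig's base plate, leaning on it with roughly a kilogram or two of push as for tack welding, and do not let go at the end. Leave the other things on the table where they are.

Things in the scene. Friction and masses are not known exactly. Their poses are not given: they have to be found in the camera images.
- strip_grip (a point): Loose steel angle strip (L section), about 0.6 kg, 110 mm long, lying on its 5 mm thick flange, 83 mm wide from the leg's outer face to the free edge. The leg, 8 mm thick, rises along the flange's rear edge to 50 mm above the underside. This point: middle of the leg, 25 mm above the underside. Strip's x runs from the leg to the flange's free edge (grip the leg along x), y along the leg, z up.
- strip_edge (a point): Middle of the free edge of the strip's flange, on its underside: 79 mm along the strip's x from strip_grip and 25 mm below it. Axes as the strip's.
- bed: Lap jig, clamped fast to the table: steel base plate 220 (x) x 180 (y) x 12 mm; origin at the centre of its underside, x pointing from the open front, where the strip comes in, to the hinge at the back (x = 97 mm). The base plate is open from its front edge (x = -110 mm) to the cover plate's lip. The hinge blocks rise to 34 mm.
- stop_face (a point): Foot of the front face of the stop bar, at its middle (x = 45, y = 0, z = 12 mm in the jig's frame, axes as the jig's), on the base plate's top. The bar, 150 mm along y and 8 mm high, is hidden under the cover plate. A flange that is home reaches 35 mm under the cover plate; the leg's outer face is then at x = -38 mm of the jig.
- lap_edge (a point): Middle of the front edge of the dark steel cover plate's underside (jig x = 10, y = 0, z = 20 mm with the plate down). The plate is 150 mm wide, 5 mm thick and lies level 8 mm above the base plate, so the 5 mm flange has 3 mm to spare. In front of this edge it turns up in a lip that reaches to x = -3 mm and 33 mm above the table.
- lap (a joint): Hinge of the cover plate (rad): 0 when it lies down level, growing as its front edge is lifted (87 mm from hinge to front edge). Free to lift; only its own weight (250 g) holds it down.
- chip_hammer: Bystander: hammer, 240 mm long, lying on the table between the two work places.
- wire_brush: Bystander: brush, 220 mm long, lying on the table at the left.
- wrench: Bystander: wrench, 200 mm long, lying on the table at the right.
- disc: Bystander: flat grinding disc, 60 mm across, near the robot.
- tee: Bystander: steel tee piece, 70 x 120 mm flange with the leg in its middle, 46 mm high, far side of the table.
- coupon: Bystander: flat steel plate 60 x 120 x 8 mm, far right.
- magnet_square: Bystander: flat grey magnet block 90 x 90 x 22 mm, far side of the table.
There are look-alikes about, which are no part of the job. What is shaped like the part that bears strip_grip but orange or turquoise is not meant.

How it is judged:
On the way, in this order (a step that is already met when the one before it is completed fails the run):
1. the strip is lifted off the table (height (world z) of strip_edge above 0.02 m and height (world z) of strip_grip above 0.045 m), for 0.1 s.
2. the flange's free edge is under the cover plate (x of strip_edge in the frame of bed above 0.02 m and z of strip_edge in the frame of bed between 0.009 and 0.017 m and value of joint lap below 0.05 rad), for 0.1 s.
At the end, for the whole second after the job is handed in: Flange edge under the cover plate, within 6 mm of the stop bar and 30 mm of the middle, square to 0.08 rad, flat (tilt under 0.04 rad, edge within 2.5 mm of the base); plate down (under 0.02 rad); fingers still press the strip onto the jig, over 11 N in all with its weight; at rest (x of strip_edge in the frame of bed between 0.039 and 0.049 m and y of strip_edge in the frame of bed between -0.03 and 0.03 m and z of strip_edge in the frame of bed between 0.009 and 0.0145 m and angle between the x axis of strip_edge and the x axis of bed, either way round below 0.08 rad and angle between strip_edge's own z axis and vertical below 0.04 rad and value of joint lap below 0.02 rad and contact force between strip and bed above 11 N and contact force between the fingers and strip above 3 N and linear speed of strip below 0.02 m/s); the arm keeps its last pose, push and grip.
It fails at once if the cover plate is lifted more than about 6 mm at its front edge (value of joint lap above 0.07 rad).
It fails at once if another thing on the table is moved more than 25 mm (distance of any of chip_hammer, wire_brush, wrench, disc, tee, coupon, magnet_square from where it was at the start of the episode above 0.025 m).
It also fails if it takes over 42 s, if anything falls off the work surface, if the arm or the gripper's body presses on something with over 40 N, if the wrist force passes 120 N, or if a joint passes its speed limit or range.

## Working session

There is one attempt and no reset: what is moved stays moved. The work goes in short steps, Python scripts to look and compute and a tool call to move; the robot and the scene stay as the last step left them, time stands still between calls to the robot, and variables do not carry over. Pictures are saved under pics/ and viewed, about 8 in all and at most 12, crops included, and the job is handed in when it is done.

Besides the shell and the picture viewer there is one more tool, called after ">>>" in YAML: its name, and indented under it one key for each argument. servo_tool: Moves the arm, as the interface text tells. Its arguments: {"type":"object","properties":{"moves":{"type":"string"},"force":{"type":"number"}},"required":["moves"]}

```bash
mkdir -p pics
cat > h.py <<'E'
import numpy as np, cv2
from plant import manip
from scipy.spatial.transform import Rotation as R
def snap(n,f=None):
    s=manip.snapshot(n)
    if f: cv2.imwrite('pics/'+f,s['pixels'])
    return s
def ray(s,u,v):
    K=np.array([[s['fx'],0,s['cx']],[0,s['fy'],s['cy']],[0,0,1]])
    x,y=(u-s['cx'])/s['fx'],(v-s['cy'])/s['fy']
    rd=np.hypot(x,y); r=rd
    for _ in range(30): r=rd/(1+s['k1']*r*r)
    k=r/rd if rd>0 else 1
    Rm=R.from_rotvec(np.ravel(s['rvec'])).as_matrix(); t=np.ravel(s['tvec'])
    return -Rm.T@t, Rm.T@np.array([x*k,y*k,1])
def onz(s,u,v,z):
    o,d=ray(s,u,v); return o+d*(z-o[2])/d[2]
def proj(s,P):
    Rm=R.from_rotvec(np.ravel(s['rvec'])).as_matrix(); p=Rm@np.asarray(P)+np.ravel(s['tvec'])
    x,y=p[0]/p[2],p[1]/p[2]; k=1+s['k1']*(x*x+y*y)
    return np.array([s['fx']*x*k+s['cx'],s['fy']*y*k+s['cy']])
E
python3 - <<'E'
from h import *
import pickle
a={n:snap(n) for n in('scene','side','wrist')}
pickle.dump(a,open('s0.pkl','wb'))
for n,s in a.items(): cv2.imwrite(f'pics/0{n}.png',s['pixels']); o,d=ray(s,256,192); print(n,o,d,s['k1'],s['fx'])
cv2.imwrite('pics/0.png',cv2.resize(a['scene']['pixels'],(800,600),interpolation=cv2.INTER_CUBIC))
cv2.imwrite('pics/1.png',cv2.resize(a['side']['pixels'],(800,600),interpolation=cv2.INTER_CUBIC))
print(manip.sense())
E
```

```text
scene [1.32328456 0.83638493 0.922148  ] [-0.55574901 -0.57856896 -0.59725943] -0.09576643548432219 499.4709582292909
side [0.22418631 0.87779228 1.0730881 ] [ 0.20391958 -0.63394501 -0.74604465] 0.0016794025642061202 433.0545481493143
wrist [ 0.20750418 -0.54318607  0.37296222] [-0.3109589  -0.08200669 -0.94694507] -0.02671266751754112 311.08293522938084
{'time_s': 0.15, 'joint_positions': array([-1.47900093e+00,  1.50839331e-01,  1.43785406e+00,  1.15557789e-05,
        1.55381637e+00, -1.34024128e-01]), 'dq': array([ 0.00061168, -0.0017979 , -0.00264882, -0.00076072,  0.00183655,
       -0.00046696]), 'joint_torque': array([ 2.82086381e-03, -7.13380265e+01, -5.71039224e+01, -1.79479985e-04,
        7.31808555e-03, -3.58351002e-06]), 'tool_pos': array([ 0.12869852, -0.56021474,  0.23084711]), 'eef_rot': array([-3.12067765e+00, -3.53859671e-01, -4.85458325e-05]), 'ft_force': array([ 0.34275196, -0.67516052,  0.28346751]), 'wrist_torque': array([0.02225736, 0.00105981, 0.03317431]), 'width': 0.9961916666766001}
```

View pics/0.png

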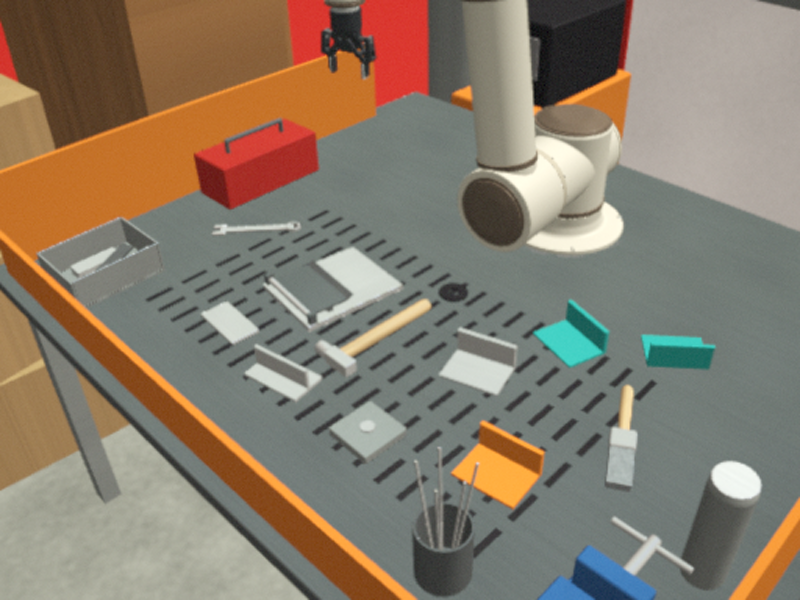

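View pics/1.png

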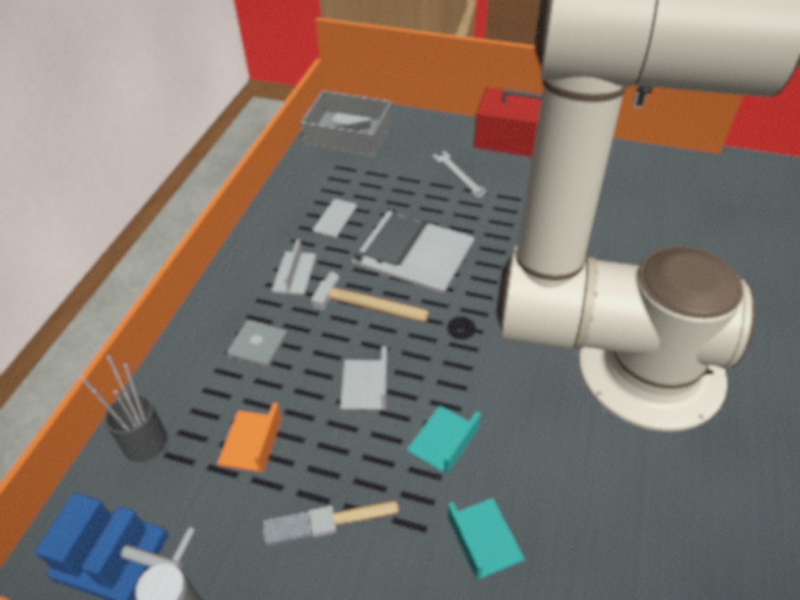

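Scene view: the grey strip is at about (478,362) in the 800x600 picture, with its leg on the robot side. The jig is at about (335,285), with the dark cover and lip at left. The hammer lies between them. In the side view the strip is at (364,382) and the jig at (415,250). Next I'll enlarge the crops.

Run:
```python
from h import *
import pickle
a=pickle.load(open('s0.pkl','rb'))
def crop(n,u0,v0,w,h):
    im=a[n]['pixels'][v0:v0+h,u0:u0+w]; im=cv2.resize(im,None,fx=4,fy=4,interpolation=cv2.INTER_CUBIC)
    for k in range(0,w,10):
        if (u0+k)%10==0: cv2.putText(im,str(u0+k),(k*4,8),0,.3,(0,0,255),1); cv2.line(im,(k*4+2,10),(k*4+2,16),(0,0,255),1)
    for k in range(0,h,10):
        if k: cv2.putText(im,str(v0+k),(0,k*4+4),0,.3,(0,0,255),1); cv2.line(im,(20,k*4+2),(26,k*4+2),(0,0,255),1)
    return im
A=crop('scene',160,150,110,70);B=crop('side',220,130,90,70);C=crop('scene',270,200,110,60);D=crop('side',210,215,90,60)
m=np.vstack([np.hstack([A,B]),np.hstack([C,D])]); print(m.shape); cv2.imwrite('pics/2.png',m)
```

```text
(520, 800, 3)
```

View pics/2.png

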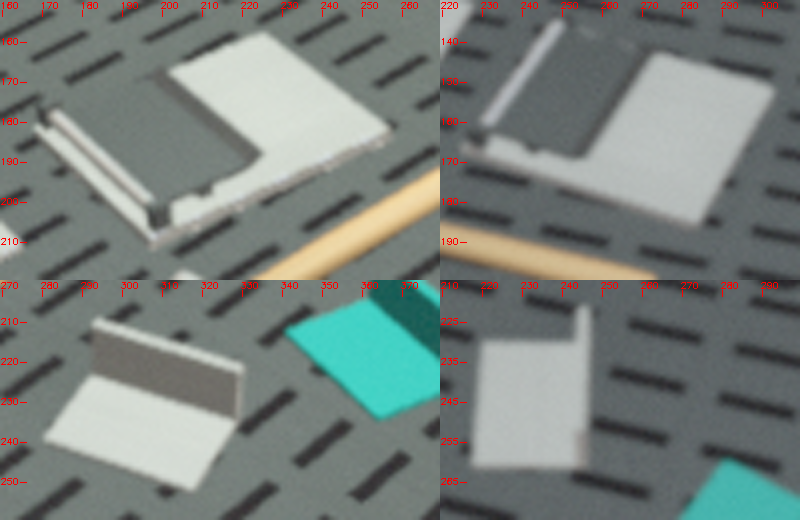

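Run:
```python
from h import *
import pickle
a=pickle.load(open('s0.pkl','rb'))
S,D=a['scene'],a['side']
def q(s,u0,v0,ps,z): 
    return np.array([onz(s,u0+x/4-.4,v0+y/4-.4,z)[:2] for x,y in ps])
print('jig scene FR,FL,BL,BR',q(S,160,150,[(390,128),(265,33),(37,127),(155,238)],.012).round(4))
print('jig side',q(D,220,130,[(335,90),(257,224),(25,145)],.012).round(4))
print('lip top scene',q(S,160,150,[(170,72),(262,152)],.033).round(4), 'side',q(D,220,130,[(213,52),(140,158)],.033).round(4))
print('strip scene free',q(S,270,200,[(43,157),(194,210)],.005).round(4),'inner rear',q(S,270,200,[(92,95),(236,136)],.005).round(4),'legtop',q(S,270,200,[(93,40),(243,87)],.05).round(4))
print('strip side free',q(D,210,215,[(42,61),(32,187)],.005).round(4),'legtop back',q(D,210,215,[(149,27)],.05).round(4),'bot right',q(D,210,215,[(147,188)],.005).round(4))
# hammer handle
print('hammer',q(S,160,150,[(440,180),(270,278)],.015))
```

```text
jig scene FR,FL,BL,BR [[ 0.4354 -0.0814]
 [ 0.4097 -0.256 ]
 [ 0.6252 -0.2873]
 [ 0.6511 -0.1095]]
jig side [[ 0.4072 -0.253 ]
 [ 0.4335 -0.0767]
 [ 0.6503 -0.1115]]
lip top scene [[ 0.5215 -0.2441]
 [ 0.544  -0.109 ]] side [[ 0.5191 -0.2494]
 [ 0.5431 -0.1039]]
strip scene free [[0.5757 0.1479]
 [0.5457 0.2562]] inner rear [[0.5041 0.1289]
 [0.4689 0.2305]] legtop [[0.4996 0.1248]
 [0.4684 0.2326]]
strip side free [[0.577  0.15  ]
 [0.5451 0.259 ]] legtop back [[0.4961 0.1285]] bot right [[0.4648 0.2364]]
hammer [[ 0.46043685 -0.00305839]
 [ 0.62629321 -0.01125659]]
```

Both views agree to within 3 mm:
- **Jig:** centre at (0.530, -0.183), yaw -0.148.
- **Strip:** edge at (0.561, 0.203), yaw +0.278, grip at (0.485, 0.182).

First move: turn the tool yaw by +1.62 rad, which is negative about tool z.

>>> servo_tool:
  moves: "0 0 -0.12 0 0 0 -1;0 0 -0.12 0 0 0 -1;0 0 -0.12 0 0 0 -1;0 0 -0.12 0 0 0 -1;0 0 -0.12 0 0 0 -1;0 0 -0.12 0 0 0 -1;0 0 -0.12 0 0 0 -1;0 0 -0.12 0 0 0 -1;0 0 -0.12 0 0 0 -1;0 0 -0.12 0 0 0 -1;0 0 -0.12 0 0 0 -1;0 0 -0.12 0 0 0 -1"
  force: 60

```text
time_s: 1.15
tool_pos: [0.1287, -0.5603, 0.231]
eef_rot: [-2.106, -2.33, -0.001]
ft_force: [0.5, -0.9, 0.4]
width: 1.0
```

```bash
cat >> h.py <<'E'
def goal(p,yawy,extra=None):
    """tool-axis shift (mm) after turn, and turn rotvec, to get TCP at p, pointing down with tool y at yaw yawy"""
    s=manip.sense(); Rc=R.from_rotvec(s['eef_rot'])
    y=np.array([np.cos(yawy),np.sin(yawy),0]); z=np.array([0,0,-1.]); x=np.cross(y,z)
    Rg=R.from_matrix(np.c_[x,y,z])
    print('t',round(s['time_s'],2),'tcp',s['tool_pos'].round(4),'F',s['ft_force'].round(1),'w',round(s['width'],3))
    print('turn',(Rc.inv()*Rg).as_rotvec().round(4),'shift in goal axes mm',(1e3*Rg.inv().apply(np.array(p)-s['tool_pos'])).round(1))
E
python3 -c "
from h import *
goal([.485,.182,.23],.278)"
```

```text
t 1.15 tcp [ 0.1287 -0.5603  0.231 ] F [ 0.5 -0.9  0.4] w 1.0
turn [ 1.000e-04 -5.000e-04 -1.771e-01] shift in goal axes mm [616.  546.3   1. ]
```

>>> servo_tool:
  moves: "0 0 -0.09 0 0 0 -1;0 0 -0.087 0 0 0 -1;0 0 0 25 22 0 -1;0 0 0 25 22 0 -1;0 0 0 25 22 0 -1;0 0 0 25 22 0 -1;0 0 0 25 22 0 -1;0 0 0 25 22 0 -1;0 0 0 25 22 0 -1;0 0 0 25 22 0 -1;0 0 0 25 22 0 -1;0 0 0 25 22 0 -1"

```text
time_s: 2.15
tool_pos: [0.2736, -0.2589, 0.2312]
eef_rot: [1.9, 2.502, 0.0]
ft_force: [0.1, -0.1, -0.4]
width: 0.999
```

>>> servo_tool:
  moves: "0 0 0 25 22 0 -1;0 0 0 25 22 0 -1;0 0 0 25 22 0 -1;0 0 0 25 22 0 -1;0 0 0 25 22 0 -1;0 0 0 25 22 0 -1;0 0 0 25 22 0 -1;0 0 0 25 22 0 -1;0 0 0 25 22 0 -1;0 0 0 25 22 0 -1;0 0 0 25 22 0 -1;0 0 0 25 22 0 -1"

```text
time_s: 3.15
tool_pos: [0.4474, 0.1013, 0.2312]
eef_rot: [1.899, 2.502, 0.0]
ft_force: [1.1, -1.2, -0.0]
width: 1.003
```

```bash
python3 -c "
from h import *
goal([.485,.182,.23],.278)
import pickle
s=snap('wrist','w1.png');pickle.dump(s,open('w1.pkl','wb'))
for p in ([.485,.182,.05],[.561,.203,.005]): print(proj(s,p))
im=cv2.resize(s['pixels'],(768,576))
cv2.imwrite('pics/w1b.png',im)"
```

```text
t 3.15 tcp [0.4474 0.1013 0.2312] F [ 1.1 -1.2 -0. ] w 1.003
turn [ 0.0001 -0.     -0.0056] shift in goal axes mm [67.3 58.3  1.2]
[311.75650482 100.53643775]
[373.46406985  99.33157775]
```

View pics/w1b.png

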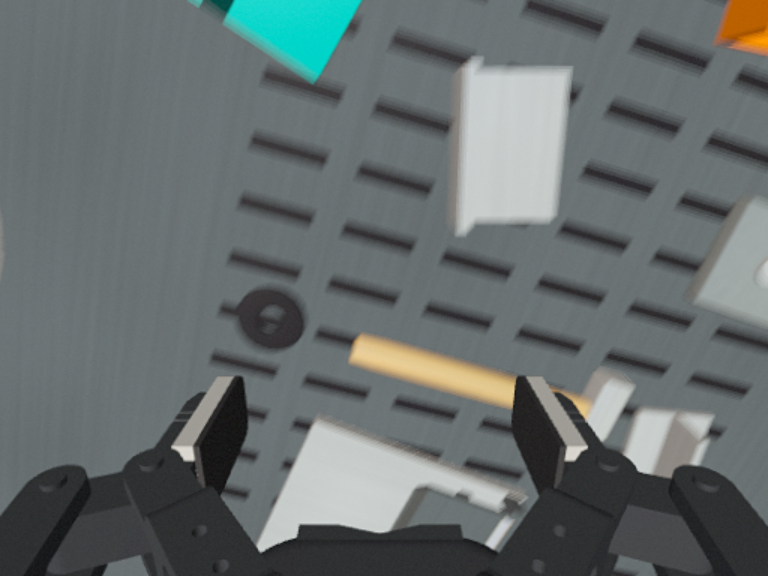

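The wrist view shows the strip leg top at about (468,148) and the free edge at about (564,144). The predictions were (468,151) and (560,149), so they match. I'll move over the strip and lower partway.

>>> servo_tool:
  moves: "0 0 -0.005 22 19 10 -1;0 0 0 22 19 10 -1;0 0 0 0 0 20 -1;0 0 0 0 0 25 -1;0 0 0 0 0 25 -1;0 0 0 0 0 20 -1;0 0 0 0 0 0 -1;0 0 0 0 0 0 -1;0 0 0 0 0 0 -1"

```text
time_s: 3.95
tool_pos: [0.4723, 0.1521, 0.1226]
eef_rot: [1.893, 2.506, 0.001]
ft_force: [-0.4, -0.3, -0.2]
width: 1.001
```

```bash
python3 -c "
from h import *
goal([.485,.182,.1],.278)
import pickle
s=snap('wrist','w2.png');pickle.dump(s,open('w2.pkl','wb'))
for p in ([.485,.182,.05],[.561,.203,.005]): print(proj(s,p))
im=cv2.resize(s['pixels'],(768,576))
cv2.imwrite('pics/w2b.png',im)"
```

```text
t 3.95 tcp [0.4723 0.1521 0.1226] F [-0.4 -0.3 -0.2] w 1.001
turn [ 0.0012  0.0001 -0.0011] shift in goal axes mm [25.3 20.4 22.6]
[282.85013013 168.59065703]
[370.30440806 156.0602875 ]
```

View pics/w2b.png

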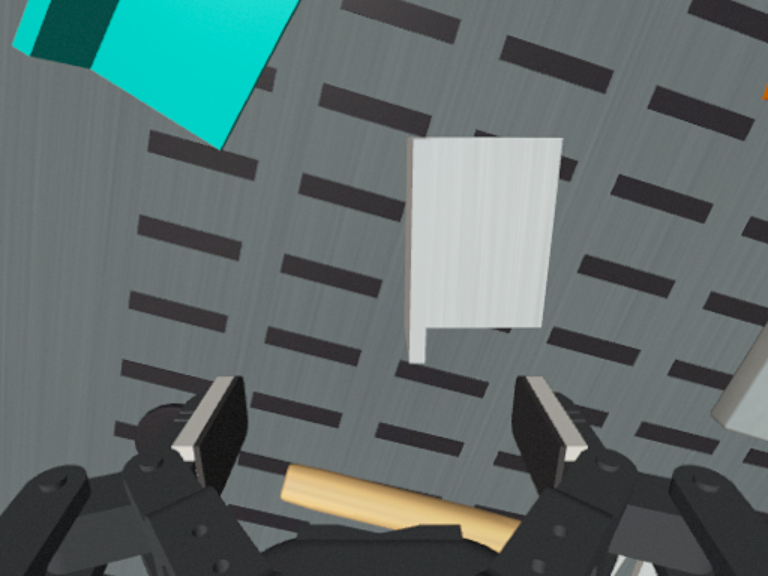

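```bash
python3 -c "
from h import *
import pickle
s=pickle.load(open('w2.pkl','rb'))
f=lambda u,v,z:onz(s,(u+.5)/1.5-.5,(v+.5)/1.5-.5,z)[:2]
A=f(562,138,.005);B=f(541,327,.005);C=f(409,363,.05);D=f(425,363,.05);E=f(411,138,.05)
print(A,B,C,D,E)
d=A-B;print(np.linalg.norm(d),np.arctan2(-d[0],d[1]),(A+B)/2)
d=E-C;print(np.linalg.norm(d),np.arctan2(-d[0],d[1]),(C+E)/2)
"
```

```text
[0.54410756 0.25265985] [0.57458288 0.14737658] [0.49492794 0.12431461] [0.50285249 0.12655298] [0.46353107 0.23018832]
0.10960525518426663 0.28175941694396883 [0.55934522 0.20001822]
0.11043100246714564 0.28828884366325924 [0.47922951 0.17725147]
```

>>> servo_tool:
  moves: "0 0 -0.007 12 9 0 -1;0 0 0 12.3 6.8 0 -1;0 0 0 0 0 20 -1;0 0 0 0 0 0 -1;0 0 0 0 0 0 -1;0 0 0 0 0 0 -1"

```text
time_s: 4.5
tool_pos: [0.4806, 0.1796, 0.1026]
eef_rot: [1.885, 2.513, 0.001]
ft_force: [-0.4, -0.0, 0.2]
width: 1.003
```

```bash
python3 -c "
from h import *
goal([.4833,.1781,.014],.284)"
```

```text
t 4.5 tcp [0.4806 0.1796 0.1026] F [-0.4 -0.   0.2] w 1.003
turn [ 0.0011  0.     -0.0002] shift in goal axes mm [-2.2  2.1 88.6]
```

>>> servo_tool:
  moves: "0 0 0 -2.2 2.1 20 -1;0 0 0 0 0 25 -1;0 0 0 0 0 23 -1;0 0 0 0 0 14 -1;0 0 0 0 0 6.5 -1;0 0 0 0 0 0 -1;0 0 0 0 0 0 0;0 0 0 0 0 0 0.5;0 0 0 0 0 0 0.7;0 0 0 0 0 0 0.7"
  force: 60

```text
time_s: 5.33
tool_pos: [0.4833, 0.1784, 0.0137]
eef_rot: [1.884, 2.513, 0.002]
ft_force: [-0.4, 0.8, 0.6]
width: 0.453
```

>>> servo_tool:
  moves: "0 0 0 0 0 0 1;0 0 0 0 0 0 1;0 0 0 0 0 0 1;0 0 0 0 0 0 1;0 0 0 0 0 0 1;0 0 0 0 0 0 1"
  force: 80

```text
time_s: 5.83
tool_pos: [0.4833, 0.1784, 0.0133]
eef_rot: [1.884, 2.513, 0.001]
ft_force: [-0.5, 0.3, 5.7]
width: 0.082
```

```bash
python3 -c "
from h import *
goal([.4833,.1781,.014],.284);print(manip.sense()['wrist_torque'])"
```

```text
t 5.83 tcp [0.4833 0.1784 0.0133] F [-0.5  0.3  5.7] w 0.082
turn [ 0.0009 -0.      0.    ] shift in goal axes mm [-0.3 -0.1 -0.7]
[-0.05907848  0.07296739  0.03183979]
```

>>> servo_tool:
  moves: "0 0 0 0 0 0 1;0 0 0 0 0 -5 1;0 0 0 0 0 -15 1;0 0 0 0 0 -25 1;0 0 0 0 0 -25 1;0 0 0 0 0 -20 1;0 0 0 0 0 0 1;0 0 0 0 0 0 1;0 0 0 0 0 0 1"
  force: 100

```text
time_s: 6.58
tool_pos: [0.4821, 0.1781, 0.1014]
eef_rot: [-1.884, -2.512, 0.002]
ft_force: [-0.7, 0.2, -5.6]
width: 0.081
```

```bash
python3 -c "
from h import *
j=np.array([.5297,-.183]);c,s=np.cos(-.1475),np.sin(-.1475);Rj=np.array([[c,-s],[s,c]])
p=j+Rj@np.array([-.093,0]);print(p)
goal([*p,.103],-.1475);print(manip.sense()['wrist_torque'])
w=snap('wrist','w3.png');
import pickle;pickle.dump(w,open('w3.pkl','wb'))
cv2.imwrite('pics/w3b.png',cv2.resize(w['pixels'],(768,576)))"
```

```text
[ 0.43770983 -0.16933219]
t 6.58 tcp [0.4821 0.1781 0.1014] F [-0.7  0.2 -5.6] w 0.081
turn [-2.000e-03  2.000e-04  4.315e-01] shift in goal axes mm [-350.2    7.1   -1.6]
[-0.06905686  0.08330591  0.03185961]
```

View pics/w3b.png

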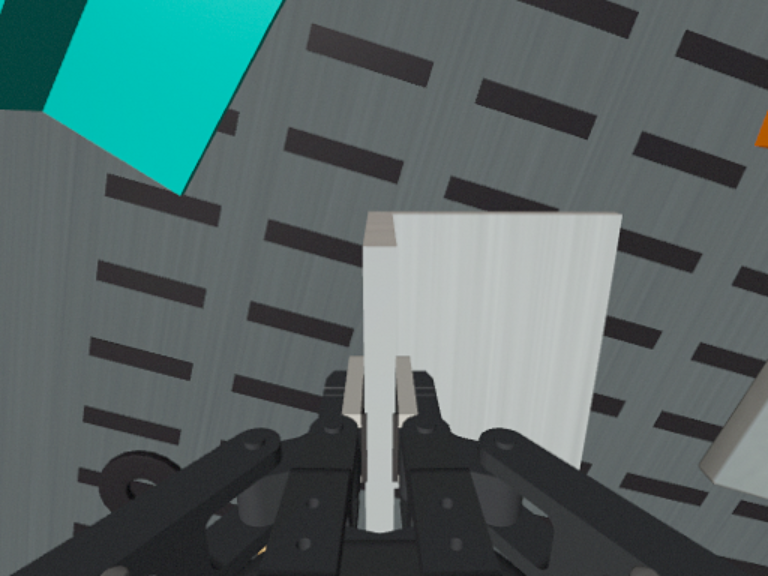

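The strip is held and lifted: the force reads -5.6 N, which is its weight, and it sits square in the pads. Far corner of the free edge is at (621,213). Now turn and carry it at the 0.1 m height to in front of the jig.

>>> servo_tool:
  moves: "0 0 0.11 0 0 0 1;0 0 0.11 0 0 0 1;0 0 0.11 0 0 0 1;0 0 0.1 0 0 0 1;0 0 0 -20 0 0 1;0 0 0 -35 0 0 1;0 0 0 -35 0 0 1;0 0 0 -35 0 0 1;0 0 0 -35 0 0 1;0 0 0 -35 0 0 1;0 0 0 -35 0 0 1;0 0 0 -35 0 0 1"

```text
time_s: 7.63
tool_pos: [0.4431, -0.0852, 0.1015]
eef_rot: [-2.376, -2.052, 0.001]
ft_force: [1.2, -0.4, -4.6]
width: 0.081
```

>>> servo_tool:
  moves: "0 0 0 -35 0 0 1;0 0 0 -30 0 0 1;0 0 0 -20 7 0 1;0 0 0 0 0 0 1;0 0 0 0 0 0 1;0 0 0 0 0 0 1;0 0 0 0 0 0 1"

```text
time_s: 8.22
tool_pos: [0.4386, -0.1682, 0.1021]
eef_rot: [-2.376, -2.053, 0.0]
ft_force: [-0.3, 0.5, -5.0]
width: 0.082
```

```bash
python3 -c "
from h import *
goal([.4377,-.1693,.103],-.1475)
w=snap('wrist','w4.png')
import pickle;pickle.dump(w,open('w4.pkl','wb'))
cv2.imwrite('pics/w4b.png',cv2.resize(w['pixels'],(768,576)))
s=snap('scene');d=snap('side')
pickle.dump((s,d),open('sd4.pkl','wb'))
"
```

```text
t 8.22 tcp [ 0.4386 -0.1682  0.1021] F [-0.3  0.5 -5. ] w 0.082
turn [-0.0012 -0.0007  0.0022] shift in goal axes mm [-1.3 -0.7 -0.9]
```

View pics/w4b.png

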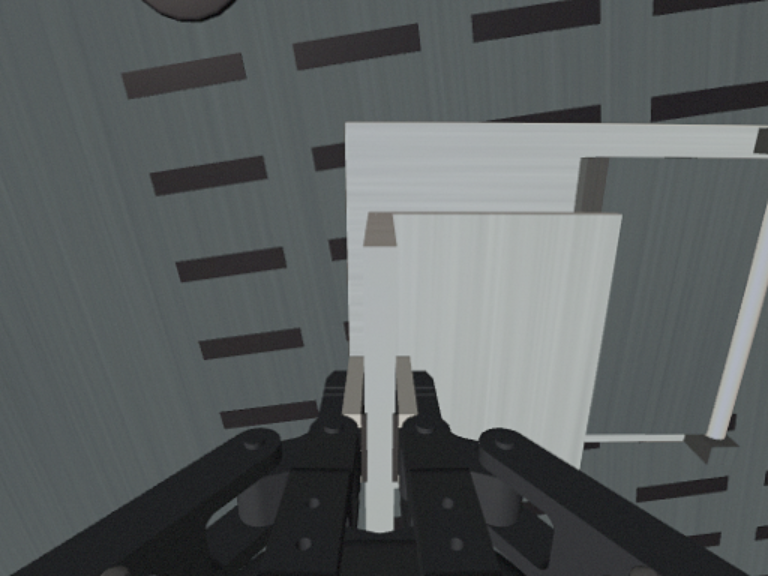

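```bash
python3 -c "
from h import *
import pickle
w=pickle.load(open('w4.pkl','rb'))
f=lambda u,v,z:onz(w,(u+.5)/1.5-.5,(v+.5)/1.5-.5,z)
A=f(346,122,.012);B=f(752,125.5,.012);print('front-left',A,B,'yaw',np.arctan2(*(B-A)[1::-1]))
j=np.array([.5297,-.183]);c,s=np.cos(-.1475),np.sin(-.1475);Rj=np.array([[c,-s],[s,c]])
J=lambda p:Rj.T@(p[:2]-j)*1e3
print('corner expected -110,90:',J(A),' lip corner expected -3,75:',J(f(582,157,.033)), 'front edge lower', J(f(349,333,.012)))
F=manip.sense()['tool_pos']
for zu in(.085,.0885,.092): print(zu,'strip far corner jig, expect rel TCP 79,55:',J(f(621,213,zu+.005))-J(F), 'leg top far corner outer expect -4,55',J(f(363,245,zu+.05))-J(F),J(f(397,245,zu+.05))-J(F))
print(J(F))
"
```

```text
front-left [ 0.43452551 -0.08249294  0.012     ] [ 0.62672002 -0.11101622  0.012     ] yaw -0.14733300434742674
corner expected -110,90: [-108.91214523   85.42832466]  lip corner expected -3,75: [-4.03745747 70.98262947] front edge lower [-109.52262881  -22.98565488]
0.085 strip far corner jig, expect rel TCP 79,55: [79.56789729 54.65873752] leg top far corner outer expect -4,55 [-4.90751295 54.19955441] [ 3.25609223 54.21578462]
0.0885 strip far corner jig, expect rel TCP 79,55: [77.74487362 55.24097638] leg top far corner outer expect -4,55 [-4.77738467 55.0360346 ] [ 3.12498744 55.05174545]
0.092 strip far corner jig, expect rel TCP 79,55: [75.92184996 55.82321524] leg top far corner outer expect -4,55 [-4.64725638 55.87251479] [ 2.99388265 55.88770628]
[-91.96222417   1.21491022]
```

>>> servo_tool:
  moves: "0 0 0.002 2 -2 20 1;0 0 0 0 0 25 1;0 0 0 0 0 18 1;0 0 0 0 0 7 1;0 0 0 0 0 2 1;0 0 0 0 0 0 1;0 0 0 0 0 0 1"

```text
time_s: 8.95
tool_pos: [0.4378, -0.1669, 0.0319]
eef_rot: [2.378, 2.051, 0.001]
ft_force: [-1.0, -0.0, -6.0]
width: 0.084
```

>>> servo_tool:
  moves: "0 0 0 0 0 1.5 1;0 0 0 0 0 1 1;0 0 0 0 0 1 1;0 0 0 0 0 0 1;0 0 0 0 0 0 1"

```text
time_s: 9.37
tool_pos: [0.4372, -0.1668, 0.0274]
eef_rot: [2.38, 2.051, 0.0]
ft_force: [-0.1, -0.3, -5.4]
width: 0.079
```

```bash
python3 -c "
from h import *
goal([.4377,-.1693,.0253],-.1475);print(manip.sense()['wrist_torque'])"
```

```text
t 9.37 tcp [ 0.4372 -0.1668  0.0274] F [-0.1 -0.3 -5.4] w 0.079
turn [ 0.0001 -0.0001 -0.0006] shift in goal axes mm [-2.5  0.8  2.1]
[0.02069457 0.10509976 0.03121632]
```

>>> servo_tool:
  moves: "0 0 0 0 0 1 1;0 0 0 0 0 0.6 1;0 0 0 0 0 0 1;0 0 0 0 0 0 1"

```text
time_s: 9.7
tool_pos: [0.4372, -0.1667, 0.0256]
eef_rot: [-2.379, -2.051, -0.0]
ft_force: [-0.0, -0.5, -4.8]
width: 0.08
```

>>> servo_tool:
  moves: "0 0 0 0 0 0.5 1;0 0 0 0 0 0 1;0 0 0 0 0 0 1"

```text
time_s: 9.95
tool_pos: [0.4373, -0.1667, 0.0254]
eef_rot: [2.38, 2.051, 0.0]
ft_force: [-1.5, 0.2, -1.6]
width: 0.081
```

>>> servo_tool:
  moves: "0 0 0 0 0 0.5 1;0 0 0 0 0 0 1;0 0 0 0 0 0 1"

```text
time_s: 10.2
tool_pos: [0.4374, -0.1668, 0.0254]
eef_rot: [2.379, 2.051, 0.0]
ft_force: [-4.8, 3.1, 10.3]
width: 0.08
```

>>> servo_tool:
  moves: "0 0 0 0 0 -0.4 1;0 0 0 0 2 0 1;0 0 0 0 4 0 1;0 0 0 0 5 0 1;0 0 0 0 5 0 1;0 0 0 0 4 0 1;0 0 0 0 2 0 1;0 0 0 0 0 0 1;0 0 0 0 0 0 1"

```text
time_s: 10.95
tool_pos: [0.4591, -0.1701, 0.0254]
eef_rot: [2.379, 2.051, -0.0]
ft_force: [-2.7, 0.2, 5.3]
width: 0.076
```

```bash
cat >> h.py <<'E'
j0=np.array([.5297,-.183]);_c,_s=np.cos(-.1475),np.sin(-.1475);Rj=np.array([[_c,-_s],[_s,_c]])
J=lambda p:Rj.T@(np.asarray(p)[:2]-j0)*1e3
E
python3 -c "
from h import *
goal([.4377,-.1693,.0253],-.1475);print(J(manip.sense()['tool_pos']))
w=snap('wrist');s=snap('side')['pixels'][120:200,210:320]
s=cv2.resize(s,None,fx=3.5,fy=3.5,interpolation=cv2.INTER_CUBIC);w=w['pixels'][60:384,200:512]
s=np.pad(s,((0,max(0,w.shape[0]-s.shape[0])),(0,0),(0,0)))
cv2.imwrite('pics/5.png',np.hstack([w,s[:w.shape[0]]]))"
```

```text
t 10.95 tcp [ 0.4591 -0.1701  0.0254] F [-2.7  0.2  5.3] w 0.076
turn [ 0.0001  0.0002 -0.0003] shift in goal axes mm [ -2.3 -21.3   0.1]
[-71.70929996   2.37445127]
```

View pics/5.png

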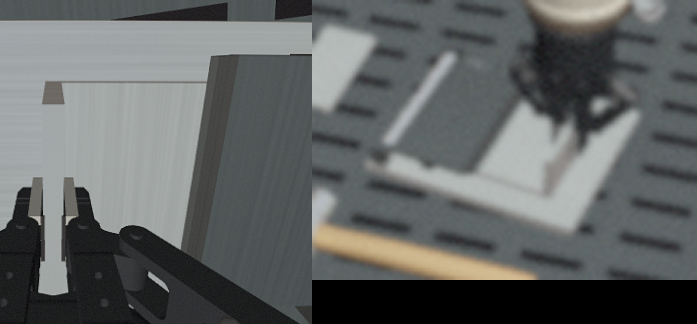

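The strip is entering under the lip with the plate still down: the flange is visible up to the lip at about (205,85), and forces are small. Continuing the slide.

>>> servo_tool:
  moves: "0 0 0 0 2 0 1;0 0 0 0 4 0 1;0 0 0 0 5 0 1;0 0 0 0 5 0 1;0 0 0 0 5 0 1;0 0 0 0 4 0 1;0 0 0 0 3 0 1;0 0 0 0 2 0 1;0 0 0 0 0 0 1;0 0 0 0 0 0 1"

```text
time_s: 11.88
tool_pos: [0.4886, -0.1745, 0.0254]
eef_rot: [-2.379, -2.051, 0.0]
ft_force: [-4.4, 0.6, 6.9]
width: 0.076
```

>>> servo_tool:
  moves: "0 0 0 0 1 0 1;0 0 0 0 1 0 1;0 0 0 0 1 0 1;0 0 0 0 0 0 1;0 0 0 0 0 0 1"

```text
time_s: 12.3
tool_pos: [0.4913, -0.1749, 0.0254]
eef_rot: [-2.379, -2.051, 0.001]
ft_force: [-7.4, 0.3, 8.8]
width: 0.078
```

>>> servo_tool:
  moves: "0 0 0 0 1 0 1;0 0 0 0 1 0 1;0 0 0 0 0 0 1;0 0 0 0 0 0 1"

```text
time_s: 12.63
tool_pos: [0.4933, -0.1752, 0.0254]
eef_rot: [-2.379, -2.051, 0.001]
ft_force: [-6.9, 0.8, 8.6]
width: 0.083
```

```bash
python3 -c "
from h import *
goal([.4377,-.1693,.0253],-.1475);print(J(manip.sense()['tool_pos']),Rj.T@manip.sense()['ft_force'][:2])"
```

```text
t 12.63 tcp [ 0.4933 -0.1752  0.0254] F [-6.9  0.8  8.6] w 0.083
turn [-0.0007  0.     -0.0005] shift in goal axes mm [ -2.4 -55.8   0.1]
[-37.17464935   2.39870649] [-6.91131413 -0.21235777]
```

>>> servo_tool:
  moves: "0 0 0 0 1 0 1;0 0 0 0 0 0 1;0 0 0 0 0 0 1"

```text
time_s: 12.88
tool_pos: [0.4942, -0.1753, 0.0254]
eef_rot: [-2.379, -2.051, 0.001]
ft_force: [-8.8, 1.0, 9.3]
width: 0.078
```

>>> servo_tool:
  moves: "0 0 0 0 0.7 0 1;0 0 0 0 0 0 1;0 0 0 0 0 0 1"

```text
time_s: 13.13
tool_pos: [0.4949, -0.1754, 0.0254]
eef_rot: [-2.379, -2.051, 0.001]
ft_force: [-8.7, 1.2, 10.5]
width: 0.077
```

>>> servo_tool:
  moves: "0 0 0 0 0.7 0 1;0 0 0 0 0 0 1;0 0 0 0 0 0 1"

```text
time_s: 13.38
tool_pos: [0.4956, -0.1755, 0.0254]
eef_rot: [-2.379, -2.051, 0.001]
ft_force: [-7.9, 1.0, 11.4]
width: 0.079
```

>>> servo_tool:
  moves: "0 0 0 0 0.7 0 1;0 0 0 0 0 0 1;0 0 0 0 0 0 1"

```text
time_s: 13.63
tool_pos: [0.4963, -0.1756, 0.0254]
eef_rot: [-2.379, -2.051, 0.001]
ft_force: [-9.0, 1.8, 10.5]
width: 0.077
```

>>> servo_tool:
  moves: "0 0 0 0 0.7 0 1;0 0 0 0 0 0 1;0 0 0 0 0 0 1"

```text
time_s: 13.88
tool_pos: [0.4969, -0.1757, 0.0254]
eef_rot: [-2.379, -2.051, 0.001]
ft_force: [-8.5, 0.7, 10.6]
width: 0.083
```

>>> servo_tool:
  moves: "0 0 0 0 0.6 0 1;0 0 0 0 0 0 1;0 0 0 0 0 0 1"

```text
time_s: 14.13
tool_pos: [0.4972, -0.1758, 0.0254]
eef_rot: [-2.379, -2.05, 0.002]
ft_force: [-12.8, 2.4, 12.8]
width: 0.079
```

```bash
python3 -c "
from h import *
goal([.4377,-.1693,.0253],-.1475);print(J(manip.sense()['tool_pos']),Rj.T@manip.sense()['ft_force'][:2])"
```

```text
t 14.13 tcp [ 0.4972 -0.1758  0.0254] F [-12.8   2.4  12.8] w 0.079
turn [-0.0016  0.     -0.0004] shift in goal axes mm [ -2.3 -59.8   0.1]
[-33.1810169    2.37518062] [-13.0301682    0.50238779]
```

Force jumped to 13 N and the motion stalled at TCP jig x = -33.2 mm, where home is about -34. One small confirming nudge, then settle and look.

>>> servo_tool:
  moves: "0 0 0 0 0.4 0.1 1;0 0 0 0 0 0 1;0 0 0 0 0 0 1;0 0 0 0 0 0 1;0 0 0 0 0 0 1;0 0 0 0 0 0 1"

```text
time_s: 14.63
tool_pos: [0.4972, -0.1758, 0.0254]
eef_rot: [-2.378, -2.05, 0.002]
ft_force: [-17.2, 1.5, 16.7]
width: 0.073
```

```bash
python3 -c "
from h import *
goal([.4377,-.1693,.0253],-.1475);print(J(manip.sense()['tool_pos']),Rj.T@manip.sense()['ft_force'][:2],np.abs(manip.sense()['dq']).max())
w=snap('wrist')['pixels'][60:384,200:512];s=snap('scene')['pixels'][140:221,150:270]
s=cv2.resize(s,None,fx=4,fy=4,interpolation=cv2.INTER_CUBIC)
cv2.imwrite('pics/6.png',np.hstack([w,s]))"
```

```text
t 14.63 tcp [ 0.4972 -0.1758  0.0254] F [-17.2   1.5  16.7] w 0.073
turn [-0.0024 -0.     -0.0004] shift in goal axes mm [ -2.3 -59.8   0.1]
[-33.18296218   2.37340363] [-17.23296977  -0.9990427 ] 0.001982158552050972
```

View pics/6.png

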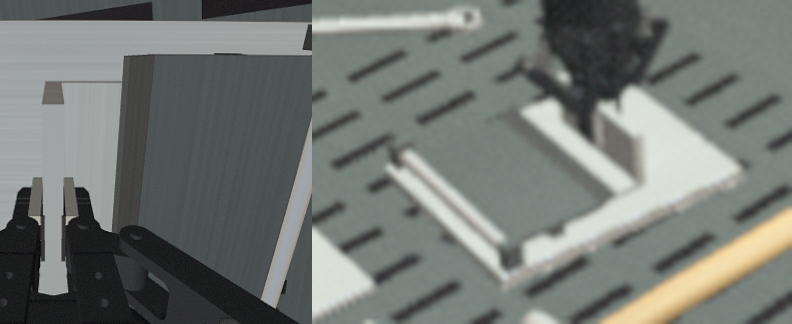

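The flange is tucked under the plate, the lip is level, and the leg stands clear and parallel to it. TCP did not move under the extra nudge, so the edge is on the stop. Push is about 17 N down, plus the strip's weight.

```bash
python3 -c "
from plant import manip
print(manip.hand_in())"
```

```text
the job is handed in; nothing more can be done
None
```

The grey strip is home under the cover plate and I handed the job in at about 14.6 s of the 42 s, still gripping and pressing. The hand-in gave no verdict, so these are my own last checks:

- **Home against the stop:** the tool stalled at jig x = -33.2 mm, where -34 was expected. A further 0.4 mm nudge raised the force to 17 N without moving it, so the edge is on the stop bar. My jig measurements differed by 1 mm in x.
- **Square and flat:** the tool's yaw matches the measured jig yaw to 0.0004 rad, and its tilt is 0.0024 rad.
- **Centred:** the strip sits about 2 to 7 mm off the middle. My measurements of the jig's sideways position disagreed by 4 mm, still well inside the 30 mm allowed.
- **Push:** about 17 N down, plus roughly 5.6 N of strip weight. The last reading showed the arm at rest.
- **Cover plate and other items:** the plate looked down and level in the last pictures, but I did not measure its hinge angle. I touched nothing else on the way, though I did not re-measure where the other things lie.

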